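# Press a stepped bar home in a comparator jig

## Robot

A 6-joint arm with a two-finger parallel gripper is mounted at the origin on a cart in front of the work surface, level with it; the furniture and walls round the work are solid. World frame = base frame: x ahead of the robot, y to its left, z up, the work surface at z = 0. Lengths are in m, angles in rad, forces in N, time in s.
With the tool pointing down it reaches from about 0.275 to 1 m from the base axis. Payload 8.4 kg.
Tool frame: the origin (TCP) lies on the centre line of the jaws, within the pads' length; the fingertips stand 17 mm ahead of it and the grasp point (between the pads) lies 2 mm behind it (bot.tcp_to_tips is the y of the fingertips in the tool frame, in m); y points along the fingers, z is the direction in which the jaws open and shut, and the axes are right-handed (so a half turn about y gives the same grasp; the last joint's range is limited). The gripper opens to 85 mm and grips with 20 to 120 N. Pads are 22 mm wide; open, the fingers measure 114 mm over their backs; the gripper's body (76 mm by 85 mm) begins 54 mm behind the grasp point. The pads swing forward as they close: fully open they stand 13 mm farther back than shut.
Start: joints at [-1.204, 0.353, 1.633, -0, 1.155, -0.002], TCP at [0.225, -0.583, 0.248] pointing down, gripper open.
Joint ranges: [-2.63, 2.63], [-0.92, 2.1], [0.06, 2.66], [-1.3, 4.44], [0, 2.69], [-3.02, 3.02]. Speed limits (rad/s): [2.22, 2.22, 2.79, 3.14, 3.14, 3.14].

## Interface

Orientations are given as a unit quaternion [x, y, z, w].
In Python, from workcell import bot, hand, kinematics, get_obs, vision, hand_in gives the robot as it stands. The module is installed in compiled form; this text tells all that it offers. Calls block until the motion is done:
- bot.reach(position, orientation): joint-space move of the TCP to a pose.
- bot.servo_line(position, ori=None, velocity=0.15): straight line of the TCP; ori=None keeps the orientation; velocity is the mean speed in m/s.
- bot.goto_joints(angles): joint-space move.
- hand.move_gripper(opening, strength=None): finger opening in m; strength is the grip in N (None keeps the last); returns when the fingers have stopped.
- bot.dwell(seconds).
- kinematics.solve_ik(position, orientation): joint angles nearest the present ones, or None.
- get_obs(): the state.
- vision.read_camera(name): name is "scene" or "top" or "wrist"; returns a dict with "frame" (420x560x3 uint8, red, green, blue), "intrinsics" (3x3 intrinsics, pixels), "dist" ([k1, k2, p1, p2, k3] as OpenCV has them; the pictures are not rectified), "view" (4x4, takes a point from world to camera coordinates). Camera axes: x right, y down, z forward; pixel columns grow to the right and rows downward; lengths in m; the calibration is good to about 2 mm. A picture is of the moment at which its call begins. There is no depth.
A pose or a line that the arm cannot do raises bot.IKError and nothing moves.
- hand_in(): hands the job in, once; it reports no verdict.
The state is a dict: "time_s": time; "joint_pos": joint angles; "joint_vel": joint speeds; "joint_efforts": joint torques, N m; "position": TCP position; "orientation": TCP orientation; "wrist_force": force on the tool from outside, world axes, zero at the start; "ft_torque": the same for the moment, N m; "gripper_width": finger opening in m.
Only numpy, scipy, OpenCV 4.12 (cv2) and the standard library are available. Lean on these libraries where they do the work, as an engineer would, in place of code of your own. Each camera call takes 0.05 s, during which the arm holds its last target. There are 200 camera calls.

## Task

Set the blue stepped bar flat on the bed of the gauge jig, in front of the gauge plunger with its step facing away from the fence, and let go of it. Then press it firmly into the corner between fence and bed with one slanting push, down and towards the fence, so that its back is flush on the fence, the plunger is pushed in and the bar stays flat on the bed; finish while still holding that push, and leave the brass bar, the red-capped vial, the brass weight and the beaker where they are.

Things in the scene. Friction and masses are not known exactly. Their poses are not given: they have to be found in the camera images.
- blue_bar_center (a point): blue painted stepped bar, 48 x 54 x 30 mm (own x, y, z), 0.14 to 0.28 kg; loose. Its thick half (own x 0 to +24 mm) is 30 mm high, its ledge (own x -24 to 0 mm) is 10 mm high, so the upright riser of the step is at own x = 0 and looks to own -x. Its back, at own x = +24 mm, is flat. This point is at x = 0, y = 0, half-way up (15 mm above the underside). It starts flat on the table, ledge roughly towards the robot.
- brass_bar_center (a point): bystander: brass-coloured stepped bar, 48 x 54 x 30 mm (own x, y, z), 0.14 to 0.28 kg; loose. Its thick half (own x 0 to +24 mm) is 30 mm high, its ledge (own x -24 to 0 mm) is 10 mm high, so the upright riser of the step is at own x = 0 and looks to own -x. Its back, at own x = +24 mm, is flat. This point is at x = 0, y = 0, half-way up (15 mm above the underside). It starts flat on the table, ledge roughly towards the robot.
- bed: grey bed plate of the jig, 90 x 120 x 12 mm (own x, y, z), fixed to the table; origin at the centre of its underside, its ground top is 12 mm above the table and slippery (friction about 0.25). Own x points away from the robot, towards the fence.
- fence: steel fence bar standing on the far edge of the bed, fixed; 14 mm thick, 120 mm long (own y), 24 mm high above the bed, with two low screw heads near its ends up to 27 mm above the bed. Same origin and axes as the bed.
- fence_face (a point): point on the fence's working face, at the middle of its length, on the line where it meets the top of the bed (31 mm along own x from the bed's centre). Own x points into the fence, y along it, z up. A bar set flush has its centre point at x = -24 mm, z = +15 mm here. The gauge stands behind the fence, up to 35 mm above the bed top (case 44 mm wide, centred 39 mm behind the face).
- plunger (a joint): brass gauge plunger, 6 mm thick, which sticks out of the middle of the fence face, 18 mm above the bed: value 0 m is fully out, its tip 5 mm proud of the face; about 0.005 m is pushed in level with the face, as a flush bar does. Light spring, 0.6 to 1.6 N. It turns the red needle on the dial.
- blue_bar: the blue bar; origin at the centre of its underside, in the plane of the riser
- vial_red_center (a point): bystander: glass vial with red cap, 24 mm wide, 51 mm high, half-way up
- brass_weight_center (a point): bystander: brass weight with a knob, 22 mm wide, 34 mm high, half-way up
- beaker_center (a point): bystander: clear beaker, 46 mm wide, 58 mm high, half-way up
Things that resemble listed ones, but are neither listed nor needed, are in the scene too. Several things look just like the blue_bar: the one meant starts nearest to the robot's base.

How it is judged:
On the way, in this order (a step that is already met when the one before it is completed fails the run):
1. the blue bar lies flat on the bed, let go (z of blue_bar_center in the frame of fence_face between 0.012 and 0.0175 m and angle between blue_bar_center's own z axis and vertical below 0.05 rad and y of blue_bar_center in the frame of fence_face between -0.05 and 0.05 m and x of blue_bar_center in the frame of fence_face above -0.06 m and contact force between the fingers and blue_bar below 0.05 N and linear speed of blue_bar below 0.02 m/s), for 0.2 s.
2. the bar is pressed against fence and bed together, plunger in (z of blue_bar_center in the frame of fence_face between 0.012 and 0.0175 m and angle between blue_bar_center's own z axis and vertical below 0.05 rad and y of blue_bar_center in the frame of fence_face between -0.05 and 0.05 m and x of blue_bar_center in the frame of fence_face above -0.06 m and x of blue_bar_center in the frame of fence_face above -0.0265 m and angle between the y axis of blue_bar_center and the y axis of fence_face, either way round below 0.05 rad and value of joint plunger above 0.0035 m and contact force between blue_bar and fence above 2.5 N and contact force between blue_bar and bed above 5 N), for 0.2 s.
At the end, for the whole second after the job is handed in: Blue bar flat on the bed (0.05 rad, 3 mm), back within 2.5 mm of the fence and parallel within 0.05 rad, plunger in over 3.5 mm, force over 2.5 N on the fence and by the fingers, over 5 N on the bed, at rest; middle within 50 mm of the plunger; bystanders within 30 mm of their starts (all of step 2 and contact force between the fingers and blue_bar above 2.5 N and linear speed of blue_bar below 0.01 m/s and distance of each of brass_bar_center, vial_red_center, brass_weight_center, beaker_center from where it was at the start of the episode below 0.03 m); the arm keeps its last pose, push and grip.
It fails at once if a bystander is moved by more than 30 mm (distance of any of brass_bar_center, vial_red_center, brass_weight_center, beaker_center from where it was at the start of the episode above 0.03 m).
It also fails if it takes over 51 s, if anything falls off the work surface, if the arm or the gripper's body presses on something with over 40 N, if the wrist force passes 120 N, or if a joint passes its speed limit or range.

## Working session

There is one attempt and no reset: what is moved stays moved. The work goes in short steps, each a Python script; the robot and the scene stay as the last script left them, time stands still between calls to the robot, and variables do not carry over. Pictures are saved under pics/ and viewed, about 8 in all and at most 12, crops included, and the job is handed in when it is done.

```bash
mkdir -p pics
cat > h.py <<'E'
import numpy as np, cv2
from workcell import bot, hand, kinematics, get_obs, vision, hand_in
def shot(name,fn=None):
    c=vision.read_camera(name)
    if fn: cv2.imwrite('pics/'+fn,c["frame"][:,:,::-1])
    return c
def ray(c,px):
    p=cv2.undistortPoints(np.array(px,float).reshape(-1,1,2),np.array(c["intrinsics"],float),np.array(c["dist"],float)).reshape(-1,2)
    V=np.array(c["view"]);R=V[:3,:3];t=V[:3,3]
    return -R.T@t,np.c_[p,np.ones(len(p))]@R
def plane(c,px,z):
    o,d=ray(c,px); return o+d*((z-o[2])/d[:,2])[:,None]
def proj(c,P):
    V=np.array(c["view"])
    return cv2.projectPoints(np.array(P,float).reshape(-1,1,3),cv2.Rodrigues(V[:3,:3])[0],V[:3,3],np.array(c["intrinsics"],float),np.array(c["dist"],float))[0].reshape(-1,2)
E
python3 - <<'E'
from h import *
import pickle
d={n:shot(n) for n in("scene","top")}
pickle.dump(d,open('c.pkl','wb'))
im=np.vstack([d["top"]["frame"],d["scene"]["frame"]])
for n in d: cv2.imwrite(f'pics/{n}0.png',cv2.resize(d[n]["frame"][:,:,::-1],(800,600),interpolation=cv2.INTER_CUBIC))
for n in d: o,_=ray(d[n],[[280,210]]); print(n,o,plane(d[n],[[280,210],[0,0],[560,420]],0))
o=get_obs();print(o["position"],o["orientation"],o["time_s"],bot.tcp_to_tips)
E
```

```text
scene [-0.5455098  -0.74783584  1.25408965] [[ 0.52341198 -0.17178877  0.        ]
 [ 1.20696181  1.86276909  0.        ]
 [ 0.22521901 -1.05934239  0.        ]]
top [ 0.26670244 -0.18492218  1.05347668] [[ 0.48304634 -0.20121076  0.        ]
 [ 1.02501689  0.55666784  0.        ]
 [ 0.03888216 -0.82225082  0.        ]]
[ 0.22518664 -0.58260581  0.24766424] [-0.12971808  0.69553366 -0.69470313  0.12959054] 0.1 0.017
```

View pics/top0.png

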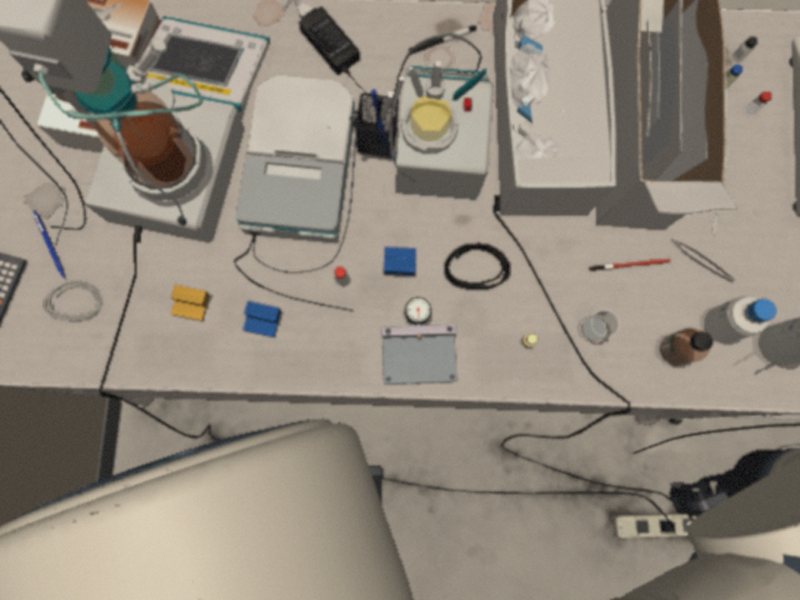

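View pics/scene0.png

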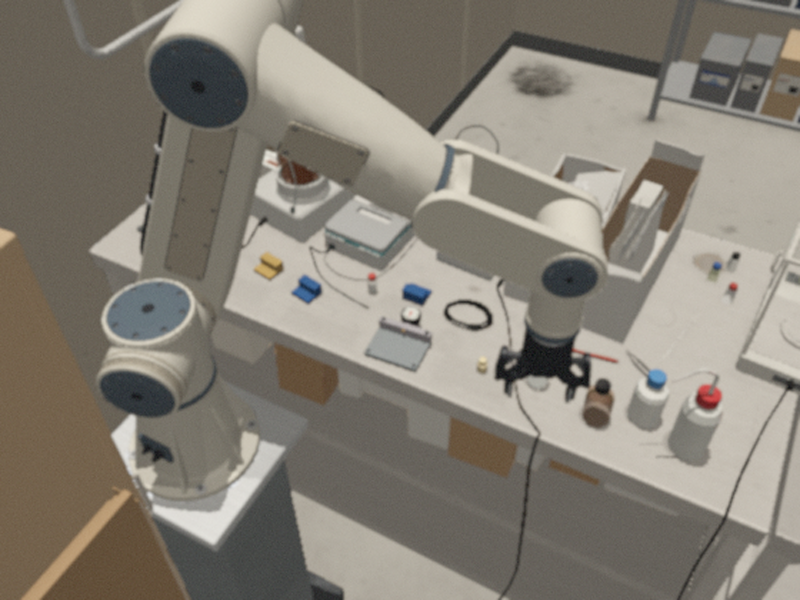

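The top view (800 px scale) shows:
- **Bars:** a stepped blue bar at (262,319), a plain-looking blue block at (400,261) and the brass bar at (189,302).
- **Jig:** the bed at (419,357), its fence at (419,330) and the dial at (418,310).
- **Bystanders:** the red vial at (341,274), the weight at (529,341) and the beaker at (600,327).

I'll measure these and check the two blue candidates in a crop.

Run:
```python
from h import *
import pickle
d=pickle.load(open('c.pkl','rb'));c=d["top"];f=c["frame"]
hsv=cv2.cvtColor(f,cv2.COLOR_RGB2HSV)
m=cv2.inRange(hsv,(105,130,40),(125,255,255))
for k in cv2.findContours(m,cv2.RETR_EXTERNAL,cv2.CHAIN_APPROX_NONE)[0]:
    if cv2.contourArea(k)<150: continue
    r=cv2.minAreaRect(k);b=cv2.boxPoints(r)
    print("blue",np.round(r[0],1),np.round(r[1],1),r[2]);print(plane(c,b,.02).round(4)); print(np.linalg.norm(plane(c,[r[0]],.02)[0,:2]))
s=.7
pts=np.array([[384,381],[457,381],[455,330],[384,330],[418,337],[419,357]])*s
print(plane(c,pts,.012).round(4))
for n,p,z in(("vial",(341,274),.05),("weight",(529,341),.03),("beaker",(600,327),.03),("brass",(189,302),.02),("dial",(418,310),.045)):print(n,plane(c,[np.array(p)*s],z).round(3))
crop=f[155:285,100:400][:,:,::-1]
cv2.imwrite('pics/crop.png',cv2.resize(crop,None,fx=2.66,fy=2.66,interpolation=cv2.INTER_CUBIC))
```

```text
blue [182.5 223.1] [22.6 19.2] 11.309930801391602
[[ 0.4215  0.0566  0.02  ]
 [ 0.4668  0.0514  0.02  ]
 [ 0.4579 -0.0015  0.02  ]
 [ 0.4128  0.0041  0.02  ]]
0.4405163761488427
blue [279.5 182.5] [17. 19.] 90.0
[[ 0.5668 -0.1741  0.02  ]
 [ 0.5684 -0.22    0.02  ]
 [ 0.5261 -0.2211  0.02  ]
 [ 0.5246 -0.1756  0.02  ]]
0.5810599615064181
[[ 0.3451 -0.179   0.012 ]
 [ 0.3492 -0.2978  0.012 ]
 [ 0.433  -0.2936  0.012 ]
 [ 0.429  -0.176   0.012 ]
 [ 0.4192 -0.2326  0.012 ]
 [ 0.3862 -0.235   0.012 ]]
vial [[ 0.513 -0.103  0.05 ]]
weight [[ 0.416 -0.412  0.03 ]]
beaker [[ 0.443 -0.528  0.03 ]]
brass [[0.464 0.148 0.02 ]]
dial [[ 0.458 -0.23   0.045]]
```

View pics/crop.png

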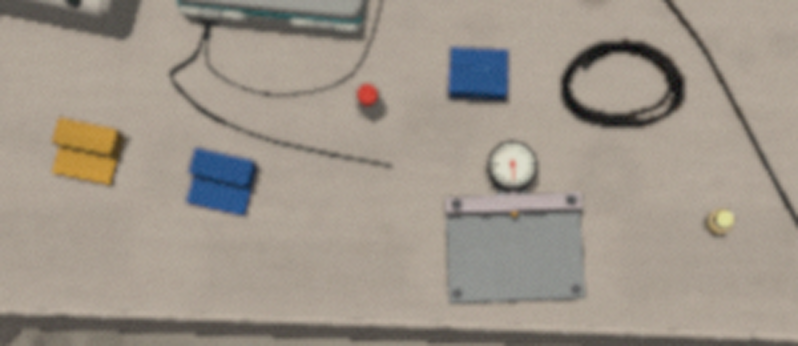

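The stepped blue bar at crop (221,182) is 0.44 m from the base. The other blue block, at crop (479,74), is 0.58 m away. So the first is the one meant. Next I'll take a close look at the jig, which is on the way, and then at the bar.

```bash
cat >> h.py <<'E'
from scipy.spatial.transform import Rotation as Ro
def down(yaw,flip=0):
    c,s=np.cos(yaw),np.sin(yaw); k=-1 if flip else 1
    return Ro.from_matrix(np.array([[c*k,s*k,0],[0,0,-1],[-s*k,c*k,0]]).T).as_quat()
E
python3 - <<'E'
from h import *
import pickle
print(Ro.from_quat(get_obs()["orientation"]).as_matrix().round(2))
for f in(0,1):
  for p,y in(([.43,.03,.2],-.164),([.38,-.235,.2],.035)): print(f,kinematics.solve_ik(p,down(y,f)))
E
```

```text
[[-0.93 -0.    0.36]
 [-0.36  0.   -0.93]
 [-0.   -1.   -0.  ]]
0 [ 6.61746536e-02  1.07894210e-01  2.07823919e+00 -4.44089210e-16
  9.55459255e-01 -1.34062167e+00]
0 [-5.57211650e-01  1.33085553e-01  2.04840683e+00 -4.44089210e-16
  9.60100275e-01 -2.16300798e+00]
1 [ 6.61746536e-02  1.07894210e-01  2.07823919e+00 -4.44089210e-16
  9.55459255e-01  1.80097098e+00]
1 [-5.57211650e-01  1.33085553e-01  2.04840683e+00 -4.44089210e-16
  9.60100275e-01  9.78584677e-01]
```

Run:
```python
from h import *
import pickle
bot.reach([.36,-.235,.22],down(.035,1)); a=shot("wrist")
bot.reach([.42,.027,.22],down(-.164,1)); b=shot("wrist")
pickle.dump((a,b),open('w.pkl','wb'))
cv2.imwrite('pics/w.png',np.vstack([cv2.resize(x["frame"],(400,300),interpolation=cv2.INTER_AREA) for x in(a,b)])[:,:,::-1]) if 0 else cv2.imwrite('pics/w.png',cv2.resize(np.hstack([a["frame"],b["frame"]]),(800,300),interpolation=cv2.INTER_AREA)[:,:,::-1])
for x in(a,b): print(ray(x,[[280,210]])[0],plane(x,[[280,210]],0))
print(get_obs()["time_s"])
```

```text
[ 0.43549996 -0.23317412  0.34630269] [[ 0.32810756 -0.23428543  0.        ]]
[0.49446394 0.01396597 0.34599345] [[0.38886334 0.03415837 0.        ]]
2.65
```

View pics/w.png

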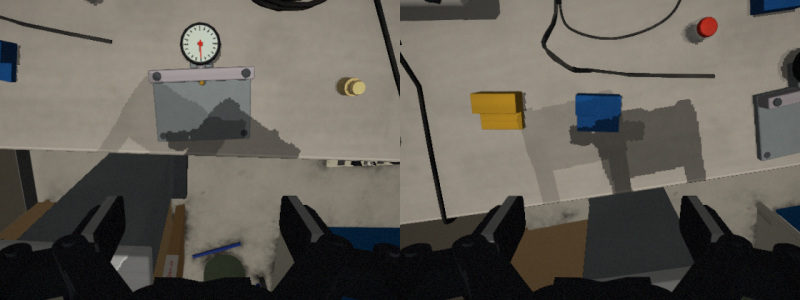

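The left image shows the jig: bed at about (203,110), fence at (201,75), plunger at (202,83). The right image shows the blue bar at (598,113) with the brass bar beside it. I'll enlarge both to pick corners.

Run:
```python
from h import *
import pickle
a,b=pickle.load(open('w.pkl','rb'))
A=cv2.resize(a["frame"][80:205,190:380],None,fx=4,fy=4,interpolation=cv2.INTER_CUBIC)[:330]
A=cv2.resize(a["frame"][85:205,200:365],(495,360),interpolation=cv2.INTER_CUBIC)
B=cv2.resize(b["frame"][120:192,246:307],(305,360),interpolation=cv2.INTER_CUBIC)
cv2.imwrite('pics/ab.png',np.clip(np.hstack([A,B])[:,:,::-1]*1.4,0,255))
f=b["frame"];hsv=cv2.cvtColor(f,cv2.COLOR_RGB2HSV);m=cv2.inRange(hsv,(105,130,25),(125,255,255))
for k in cv2.findContours(m,cv2.RETR_EXTERNAL,cv2.CHAIN_APPROX_NONE)[0]:
    x,y,w,h=cv2.boundingRect(k)
    if 230<x<300 and cv2.contourArea(k)>300: r=cv2.minAreaRect(k);print(r,(x,y,w,h),cv2.boxPoints(r))
```

```text
((276.9771728515625, 157.36781311035156), (63.16233825683594, 52.29768371582031), 1.5074357986450195) (246, 131, 64, 54) [[244.71904 182.6768 ]
 [246.09483 130.39723]
 [309.2353  132.05882]
 [307.8595  184.3384 ]][ WARN:0@0.480] global loadsave.cpp:1063 imwrite_ Unsupported depth image for selected encoder is fallbacked to CV_8U.
```

View pics/ab.png

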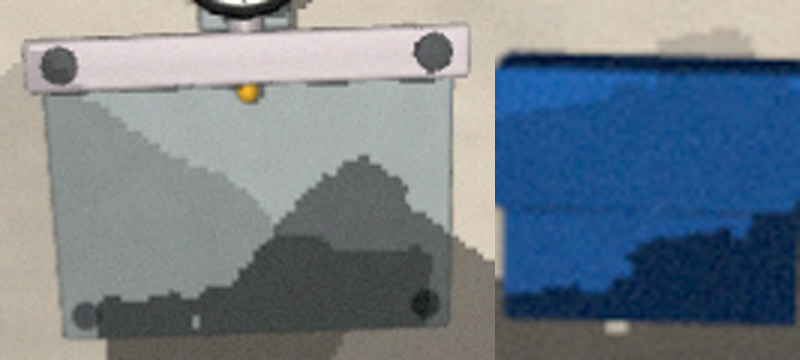

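Run:
```python
from h import *
import pickle
a,b=pickle.load(open('w.pkl','rb'))
j=lambda x,y:(200+x/3,85+y/3)
F=plane(a,[j(65,338),j(449,326)],.012);T=plane(a,[j(26,94),j(467,76)],.036);P=plane(a,[j(248,96)],.030)
ang=lambda P:np.arctan2(-(P[0]-P[1])[0],(P[0]-P[1])[1])
print(F.round(4),T.round(4),P.round(4),ang(F),ang(T),np.linalg.norm(F[0]-F[1]),np.linalg.norm(T[0]-T[1]))
y=(ang(F)+ang(T))/2;ex=np.array([np.cos(y),np.sin(y)])
print("yaw",y,"fence mid",T.mean(0),"from front+76:",F.mean(0)[:2]+.076*ex)
Q=plane(b,[(246,133.8),(309.5,134.7),(246.2,162),(309.2,162.8)],.03)
print(Q.round(4),ang(Q[:2]),ang(Q[2:]),[np.linalg.norm(Q[i]-Q[k]) for i,k in((0,1),(2,3),(0,2),(1,3))])
g=plane(b,[(247,183.5),(307.5,184.5)],.01);print("ledge front",g.round(4),np.linalg.norm(g[0]-g[1]))
print("mid thick",Q.mean(0))
```

```text
[[ 0.3419 -0.1798  0.012 ]
 [ 0.3499 -0.2981  0.012 ]] [[ 0.4166 -0.1738  0.036 ]
 [ 0.4255 -0.2923  0.036 ]] [[ 0.4177 -0.2337  0.03  ]] 0.06780625456722413 0.07527772696277414 0.11854346085878126 0.11889324290624055
yaw 0.07154199076499913 fence mid [ 0.42106208 -0.23306479  0.036     ] from front+76: [ 0.42169646 -0.23350606]
[[ 0.4683  0.0494  0.03  ]
 [ 0.4589 -0.0027  0.03  ]
 [ 0.4449  0.0538  0.03  ]
 [ 0.4355  0.0009  0.03  ]] -0.1776476485556423 -0.17634957382497668 [np.float64(0.052969592082744495), np.float64(0.05366162815375612), np.float64(0.02374246607281988), np.float64(0.023678818991260193)]
ledge front [[0.4221 0.0593 0.01  ]
 [0.4121 0.0045 0.01  ]] 0.055718589381390383
mid thick [0.45189433 0.02534604 0.03      ]
```

The jig and bar measurements agree with the given sizes to about 1 mm, so I'll grasp and place.

```bash
cat >> h.py <<'E'
FF=np.array([.4214,-.2333,.012]);FY=.0715
def fp(x,y,z):
    c,s=np.cos(FY),np.sin(FY); return FF+[c*x-s*y,s*x+c*y,z]
E
python3 - <<'E'
from h import *
q=down(-.177,1);p=np.array([.4509,.0255,0])
hand.move_gripper(.085,40)
bot.reach(p+[0,0,.1],q);bot.servo_line(p+[0,0,.021],velocity=.08)
hand.move_gripper(.03,40);o=get_obs();print(o["gripper_width"],o["position"],o["wrist_force"])
bot.servo_line(p+[0,0,.15],velocity=.12);o=get_obs();print(o["gripper_width"],o["wrist_force"])
g=fp(-.026,0,0);g[2]=0
bot.reach(g+[0,0,.15],down(FY,1))
bot.servo_line(g+[0,0,.045],velocity=.1);print(get_obs()["wrist_force"])
a=shot("wrist");cv2.imwrite('pics/place.png',a["frame"][:,:,::-1]);print(get_obs()["time_s"],get_obs()["position"])
E
```

```text
0.053019580151810713 [0.45124231 0.02552609 0.02152344] [-0.26239675 -0.50047169  6.30848023]
0.052826643399170994 [-0.10765712 -0.05473578 -1.75797926]
[-0.12513551  0.65559346 -1.65534485]
8.4833 [ 0.39586178 -0.23538116  0.04553084]
```

View pics/place.png

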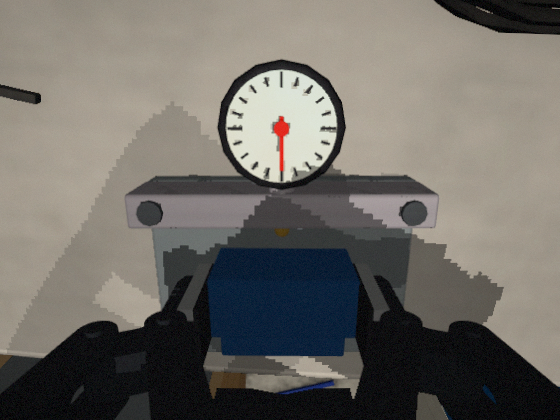

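The bar is held level and parallel to the fence, centred on the plunger at (281,231), with its back edge at row 250. Next I'll lower it and let go.

Run:
```python
from h import *
g=fp(-.026,0,0)
for z in(.037,.035,.034,.033,.032):
    g[2]=z;bot.servo_line(g,velocity=.03);o=get_obs();print(z,o["position"][2],o["wrist_force"].round(2) if hasattr(o["wrist_force"],'round') else o["wrist_force"])
    if o["wrist_force"][2]>2: break
hand.move_gripper(.075);bot.dwell(.3)
g[2]=.16;bot.servo_line(g,velocity=.12)
g=fp(-.06,0,0);g[2]=.2;bot.servo_line(g,velocity=.2)
a=shot("wrist");cv2.imwrite('pics/placed.png',a["frame"][80:290,140:420][:,:,::-1].repeat(2,0).repeat(2,1));
import pickle;pickle.dump(a,open('p.pkl','wb'));print(get_obs()["time_s"])
```

```text
0.037 0.03679769820030637 [ 0.41 -0.41 -1.99]
0.035 0.034906042419345355 [ 0.91  0.07 -1.14]
0.034 0.03396727627069821 [ 0.55 -0.02 -1.03]
0.033 0.03350390447967006 [-2.15  0.98  8.33]
11.9667
```

View pics/placed.png

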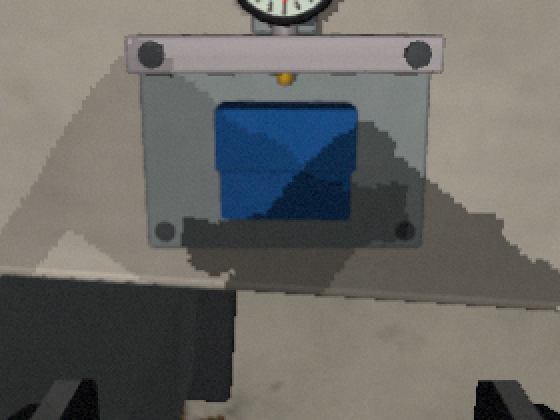

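The bar is released and lies flat, parallel to the fence and clear of the plunger at crop (285,78). Its riser edge is at crop row 170. Next I'll compute the riser position and set up the slanted push pose.

```bash
cat >> h.py <<'E'
TH=np.radians(25)
QP=(Ro.from_rotvec(-TH*np.array([-np.sin(FY),np.cos(FY),0]))*Ro.from_quat(down(FY,1))).as_quat()
def push_tcp(xr,dx=0,dz=0,yc=0):
    s,c=np.sin(TH),np.cos(TH)
    return fp(xr-.017*s-.011*c+dx,yc,.010+.017*c+.011*s+dz)
E
python3 - <<'E'
from h import *
import pickle
a=pickle.load(open('p.pkl','rb'))
P=lambda x,y:(140+x/2,80+y/2)
def loc(w):
    d=w-FF;c,s=np.cos(FY),np.sin(FY);return np.c_[d[:,0]*c+d[:,1]*s,-d[:,0]*s+d[:,1]*c].round(4)
print("riser",loc(plane(a,[P(217,169),P(355,171)],.042)),"back",loc(plane(a,[P(217,108),P(356,108)],.042)),"ledge",loc(plane(a,[P(222,218),P(350,219)],.022)))
print("fence",loc(plane(a,[P(127,73),P(442,72)],.036)))
hand.move_gripper(0.0,40)
for d in((-.02,.06),(0,0),(.015,0)):print(kinematics.solve_ik(push_tcp(-.037,*d),QP))
print(Ro.from_quat(QP).as_matrix().round(2),get_obs()["gripper_width"])
E
```

```text
riser [[-0.0359  0.0259]
 [-0.0367 -0.027 ]] back [[-0.0128  0.0253]
 [-0.0128 -0.0268]] ledge [[-0.0602  0.0262]
 [-0.0607 -0.0273]]
fence [[-0.0002  0.0596]
 [ 0.0001 -0.0596]]
[-0.87331405  0.20917986  2.38479674  0.92058759  0.44480321 -0.1973155 ]
[-0.82527645  0.3886427   2.38691852  1.33859026  0.34617936 -0.60207246]
[-0.79150987  0.39570864  2.36760278  1.32844734  0.33712232 -0.55792292]
[[-0.9   0.42  0.07]
 [-0.06  0.03 -1.  ]
 [-0.42 -0.91 -0.  ]] -0.00019312272590308395
```

Run:
```python
from h import *
xr=-.0365
bot.reach(push_tcp(xr,-.012,.06),QP)
bot.servo_line(push_tcp(xr,-.005,.010),velocity=.06);bot.dwell(.2)
f0=np.array(get_obs()["wrist_force"]);print("f0",f0)
a=shot("wrist","prepush.png")
n=np.array([np.cos(FY),np.sin(FY),0])
dx,dz=-.005,.010
for i in range(12):
    dz-=.001; dx=min(dx+.0005,-.001)
    bot.servo_line(push_tcp(xr,dx,dz),velocity=.02);bot.dwell(.05);o=get_obs();f=np.array(o["wrist_force"])-f0
    if f[2]>5 or -f@n>6: break
print(dx,dz,f.round(2),-f@n,o["time_s"])
```

```text
f0 [-0.08226317 -0.05526714 -0.98881387]
-0.001 -0.002 [-3.31  0.49 11.8 ] 3.2710124498614386 18.525
```

View pics/prepush.png

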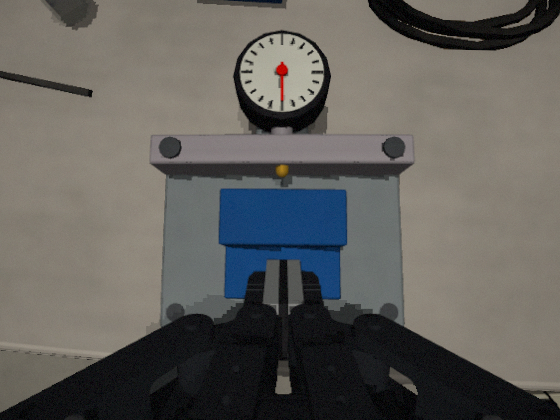

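The shut fingertips are over the ledge at (283,270), in line with the plunger at (282,171). They have since touched the ledge (about 12 N down). Next I'll push towards the fence, regulating the downward force.

Run:
```python
from h import *
xr=-.0365;f0=np.array([-.08,-.06,-.99]);n=np.array([np.cos(FY),np.sin(FY),0])
dx,dz=-.001,-.002
for i in range(40):
    o=get_obs();f=np.array(o["wrist_force"])-f0;h=-f@n;v=f[2]
    if i: print(i,round(dx,4),round(dz,4),"fwd %.1f down %.1f lat %.1f"%(h,v,f@[-n[1],n[0],0]))
    if h>14 and v>12: break
    if h<14: dx+=.001 if h<8 else .0004
    dz+=np.clip((v-14)*.00004,-.0004,.0004)
    bot.servo_line(push_tcp(xr,dx,dz),velocity=.02)
bot.dwell(.4)
for _ in range(3):
    bot.dwell(.2);o=get_obs();f=np.array(o["wrist_force"])-f0;print(-f@n,f[2])
c=np.array(o["position"]);print(c,push_tcp(xr,dx,dz),o["time_s"])
a=shot("wrist");cv2.imwrite('pics/push.png',a["frame"][:,:,::-1]);
```

```text
1 0.0 -0.0021 fwd 3.3 down 11.4 lat 0.8
2 0.001 -0.0022 fwd 2.8 down 13.4 lat 0.7
3 0.002 -0.0022 fwd 4.2 down 14.1 lat 0.6
4 0.003 -0.0022 fwd 3.3 down 13.5 lat -0.4
5 0.004 -0.0022 fwd 4.1 down 13.5 lat 0.5
6 0.005 -0.0023 fwd 4.3 down 13.6 lat 0.1
7 0.006 -0.0023 fwd 4.1 down 13.2 lat -0.5
8 0.007 -0.0023 fwd 5.6 down 14.8 lat 0.1
9 0.008 -0.0023 fwd 6.4 down 15.9 lat 0.4
10 0.009 -0.0022 fwd 6.2 down 15.1 lat 0.4
11 0.01 -0.0022 fwd 6.8 down 15.2 lat -0.2
12 0.011 -0.0021 fwd 6.5 down 14.9 lat -0.4
13 0.012 -0.0021 fwd 7.8 down 13.7 lat 0.3
14 0.013 -0.0021 fwd 8.9 down 15.4 lat -0.3
15 0.0134 -0.002 fwd 9.6 down 15.9 lat -0.6
16 0.0138 -0.0019 fwd 9.0 down 14.4 lat -0.4
17 0.0142 -0.0019 fwd 10.8 down 17.9 lat -0.3
18 0.0146 -0.0018 fwd 13.3 down 16.7 lat -1.2
19 0.015 -0.0017 fwd 14.5 down 17.2 lat -1.1
14.302843366051778 18.077239180827814
14.150730681239601 16.877204708891295
13.699996052363824 17.390015203110558
[ 0.38154154 -0.23645488  0.04034279] [ 0.38284487 -0.2360614   0.04039167] 24.275
```

View pics/push.png

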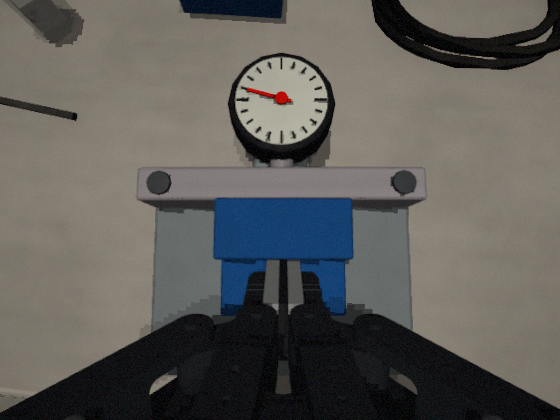

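The needle has swung about 105°, and the bar's back (row 198) meets the fence's front edge along its whole width, with both ledge sides even. I'll check the numbers and the bystanders before handing in.

Run:
```python
from h import *
import pickle
t0=pickle.load(open('c.pkl','rb'))["top"]["frame"]
a=shot("wrist");t=shot("top")["frame"]
def loc(w):
    d=w-FF;c,s=np.cos(FY),np.sin(FY);return np.c_[d[:,0]*c+d[:,1]*s,-d[:,0]*s+d[:,1]*c].round(4)
print("riser",loc(plane(a,[(215,258.5),(352,260)],.042)),"back",loc(plane(a,[(215,198.5),(352,198.5)],.042)))
for n,(x,y) in dict(brass=(132,211),vial=(239,192),weight=(370,239),beaker=(420,229)).items():
    print(n,np.abs(t[y-12:y+13,x-12:x+13].astype(int)-t0[y-12:y+13,x-12:x+13]).mean().round(1))
for _ in range(3):
    bot.dwell(.3);o=get_obs();print(np.round(o["wrist_force"],1),np.abs(o["joint_vel"]).max().round(4),o["time_s"])
```

```text
riser [[-0.0239  0.0256]
 [-0.0245 -0.0268]] back [[-0.0007  0.0261]
 [-0.0007 -0.0274]]
brass 4.7
vial 5.1
weight 5.4
beaker 5.0
[-14.5  -2.6  16.1] 0.0026 24.725
[-14.7  -1.5  15.5] 0.0011 25.025
[-14.9  -2.   15.6] 0.002 25.325
```

The riser sits at x ≈ -24 mm, which is flush. The back is parallel to the fence, the forces hold steady, and the bystander patches differ only by image noise. I'm handing in with the push held.

```bash
python3 -c "
from h import *
hand_in()
o=get_obs();print(np.round(o['wrist_force'],1),o['time_s'])"
```

```text
the job is handed in; nothing more can be done
the job is handed in; nothing more can be done
```

I set the blue stepped bar nearest the robot on the jig bed, about 12 mm short of the fence, and let go. I then pushed it into the corner with the shut fingers tilted 25° and handed the job in with that push still held, a little after 25 s on the robot's clock.

The push lowered the fingers at a slant onto the ledge, then moved them forward about 16 mm in small steps while I regulated the downward force.

My last checks before handing in:
- **Flush:** the riser measured -24 mm from the fence face (target -24 mm). The back measured within 1 mm of the face and parallel to it.
- **Plunger:** the dial needle had swung about 105°. I judged it pushed in from that and from the flush back, as I did not read the joint value itself.
- **Forces:** the wrist showed steady forces of about 14–15 N towards the fence and 16–17 N downward. I could not measure the forces on the fence and bed separately.
- **Bystanders:** patches of the top picture around the brass bar, vial, weight and beaker differed from the start only by image noise.

No check failed or disagreed. I did not measure the bar's tilt separately; it looked level in the pictures.

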